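Bolt the finished stud into its nest

TASK

Two identical holding nests stand on the bench, one with a finished road stud (closed, with its clear lens) in it, the other with an empty open housing; both have their sliding bolts drawn back. Lock the finished stud in: slide the bolt of its nest fully home, across the rim of the stud and into the keeper on the far side, and let go. Leave the stud lying in its nest and leave the other nest's bolt drawn back.

Things in the scene. Friction and masses are not known exactly. Their poses are not given: they have to be found in the camera images.
- nest_stud: Finished road stud to lock in: grey fluted disc 128 mm across, 47 mm tall, clear lens on top, loose and level in its nest. Origin: centre of its underside, 10 mm above the table on the nest's base plate. The bolt's line passes 61 mm to the right of its centre (seen along the bolt's closing direction). Closed studs lying on the bare table are no part of the job.
- stud_bolt_knob (a point): Centre of the black knob on that nest's bolt, 100 mm above the table. The knob is an upright cylinder 20 mm across, 36 mm tall (82 to 118 mm above the table); pinch it from above or push it. x axis: level, the direction in which the bolt closes, roughly away from the robot (within 23 degrees); z up. All else of nest and stud is under 77 mm high, so tips above that pass freely.
- stud_bolt (a joint): Travel (m) of the bolt, a level 10 mm steel rod in a slotted dark rail: 0 drawn back (knob at the robot's end of the rail), 0.098 fully home at its stop; starts at 0 to 0.02. From about 0.081 the tip is in the keeper, the bored steel block past the stud's rim. About 2 N of friction, no spring: it stays where left.
- housing_bolt (a joint): Travel (m) of the same bolt on the other, identical nest, which holds an open empty housing (128 mm across, 36 mm tall, no lens): 0 drawn back, 0.098 home. It starts at 0 to 0.02 and is to stay drawn back.
Mind the look-alikes: they are no part of the job. What is shaped like the nest_stud but green is not meant.

How it is judged:
By the outcome, as a careful person would: the job done as asked, in the order asked, and still so for the second after the job is handed in, with the robot touching nothing.
It also fails if it takes over 29 s, if anything falls off the work surface, if the arm or the gripper's body presses on something with over 40 N, if the wrist force passes 120 N, or if a joint passes its speed limit or range.

ROBOT

A 7-joint arm with a two-finger parallel gripper is mounted at the origin on a cart in front of the work surface, level with it; the furniture and walls round the work are solid. World frame = base frame: x ahead of the robot, y to its left, z up, the work surface at z = 0. Lengths are in mm, angles in rad, forces in N, time in s.
With the tool pointing down it reaches from about 425 to 925 mm from the base axis. Payload 6.8 kg.
Tool frame: the origin (TCP) lies at the very end of the fingers, on their centre line; the grasp point (between the pads) lies 19 mm behind it (r.pinch_z is the distance from the TCP to the grasp point, in mm); z points along the fingers, x is the direction in which the jaws open and shut, and the axes are right-handed (so a half turn about z gives the same grasp; the last joint's range is limited). The gripper opens to 88 mm and grips with 3 to 60 N. Pads are 20 mm wide; open, the fingers measure 115 mm over their backs; the gripper's body (75 mm by 178 mm) begins 61 mm behind the grasp point.
Start: joints at [-1.415, 0.477, 0.022, 1.555, -0.011, 1.109, -0.083], TCP at [176.002, 651.668, 222.664] pointing down, gripper open.
Joint ranges: [-2.96, 2.96], [-0.34, 2.1], [-1.41, 1.46], [0.24, 2.44], [-1.37, 4.51], [0.17, 1.92], [-2.96, 2.96]. Speed limits (rad/s): [2.39, 2.39, 3.14, 3.14, 3.14, 3.14, 3.14].

INTERFACE

Orientations are given as a unit quaternion [x, y, z, w].
In Python, from bench import r gives the robot as it stands.
- The arm moves only by the tool play_rows, never from a script. Its argument "motion" is one flat list of numbers, 5 for each row, row after row: the shift along the tool's x, y, z in m, then the turn about the tool's z in degrees, then the opening, from -1 (shut) to 1 (fully open), so that 0 is half open. In form: [tx, ty, tz, spin, claw, tx, ty, tz, spin, claw, ...]. A call has 1 to 20 rows; each row shifts and turns the pose as measured when the row begins, along the tool's axes as they then stand; what a row does not reach is not made up. A row lasts 1/8 s, in which the tool goes at most 62.5 mm and 10.7 degrees, less where a joint would pass 70% of its speed; a pose out of reach is approached as far as the arm can. A call with a gripper value outside its range is refused whole. The fingers move at their own pace and stop on an object; "squeeze" is the grip in N (left out, the last holds). Time passes only in rows, so rows that do not move let the fingers close. It gives the time, the measured TCP pose, the force and the opening at its end, in the units of the state.
- r.sense(): the state, without advancing time (a new reading comes with each control period).
- r.read_camera(name): name is "side" or "top" or "wrist"; returns (picture, depth): 400x640x3 uint8, red, green, blue; 400x640 float32, mm along the optical axis (not along the pixel's ray), 0 where there is no reading.
- r.camera_model(name): a dict with "K" (3x3 intrinsics, pixels), "rvec" (rotation vector, rad) and "tvec" (3), from world to camera coordinates, as OpenCV has them; the wrist camera has in their place "mount" (4x4, takes a point from camera to tool coordinates, whose origin is the TCP and whose axes are the tool frame's). Camera axes: x right, y down, z forward; pixel columns grow to the right and rows downward; lengths in mm; the calibration is good to about 2 mm. A picture is of the moment at which its call begins: read the wrist's pose just before it. camera_model takes no time and is no camera call.
- r.sign_off(): hands the job in, once; it reports no verdict.
Trained networks look in the newest picture that a camera, given by its name, has taken for a name from the list of things; names that differ only in an ending like _2 or _b are one class to them, and where a whole thing is asked for, a point or a joint stands for the part that bears it (a point fixed in the world has none). Each returns a list of dicts, best first, with "score" (0 to 1); they miss things now and then, are a little off and sometimes report something else, mostly with a low value. They report only what shows in the picture. A call takes as long as a camera call. They do not tell look-alikes from the thing itself.
- r.search_frame(camera, name): "point" ([column, row] in pixels, amid what is visible of it).
- r.silhouettes(camera, name): "mask" (400x640 bool, what is visible of it) and "point" ([column, row] in pixels, amid what is visible of it).
- r.mark_of(camera, name): "point" ([column, row] in pixels: a listed point, or the origin of a listed thing).
The state is a dict: "time_s": time; "joints": joint angles; "qvel": joint speeds; "tau": joint torques, N m; "tool_pos": TCP position; "tool_rot": TCP orientation; "contact_force": force on the tool from outside, world axes, zero at the start; "wrist_torque": the same for the moment, N m; "finger_gap": opening from 0.0 (shut) to 1.0 (fully open).
Only numpy, scipy, OpenCV 4.12 (cv2) and the standard library are available. Lean on these libraries where they do the work, as an engineer would, in place of code of your own. Each camera call takes 0.05 s, during which the arm holds its last target.

## Working session

There is one attempt and no reset: what is moved stays moved. The work goes in short steps, Python scripts to look and compute and a tool call to move; the robot and the scene stay as the last step left them, time stands still between calls to the robot, and variables do not carry over. Pictures are saved under pics/ and viewed, and the job is handed in when it is done.

Besides the shell and the picture viewer there is one more tool, called after "Request:" as name(argument=value, ...), one argument or row to a line, values as JSON. play_rows: Moves the arm, as the interface text tells. Its arguments: {"type":"object","properties":{"motion":{"type":"array"},"squeeze":{"type":"number"}},"required":["motion"]}

```bash
mkdir -p pics; python3 - <<'E'
from bench import r
import cv2,pickle
d={}
for c in ["top","side"]:
    p,z=r.read_camera(c); d[c]=(p,z,r.camera_model(c))
    for n in ["nest_stud","stud_bolt_knob"]:
        for o in r.mark_of(c,n): print(c,n,o)
    cv2.imwrite(f"pics/{c}1.png",p[...,::-1])
pickle.dump(d,open("d.pkl","wb"))
print(r.sense())
E
```

```text
top nest_stud {'point': [302.8, 252.5], 'score': 0.85}
top nest_stud {'point': [234.3, 167.9], 'score': 0.56}
top stud_bolt_knob {'point': [231.2, 225.1], 'score': 0.64}
side nest_stud {'point': [227.7, 295.4], 'score': 0.95}
side nest_stud {'point': [350.8, 248.5], 'score': 0.88}
side stud_bolt_knob {'point': [314.8, 267.4], 'score': 0.82}
{'time_s': 0.3, 'joints': array([-1.41511762,  0.4773151 ,  0.02235781,  1.55572632, -0.01152155,
        1.10927658, -0.08312811]), 'qvel': array([-2.64162249e-05, -1.70536500e-03, -5.47304981e-05, -1.42651984e-03,
       -6.02667028e-04,  4.59612226e-04, -1.65078452e-04]), 'tau': array([-7.04179783e-04, -5.82102442e+01,  1.53139908e+00, -2.72427124e+01,
       -5.43974829e-02,  1.38473161e-02,  8.35255423e-05]), 'tool_pos': array([175.92706736, 651.48942068, 222.31364904]), 'tool_rot': array([ 7.93962894e-01,  6.07966145e-01, -2.35453802e-04,  1.84780821e-04]), 'contact_force': array([-0.29588512,  0.23578693,  0.33917711]), 'wrist_torque': array([-0.01971041,  0.02937302,  0.02017998]), 'finger_gap': 0.9975721890133527}
```

View pics/top1.png

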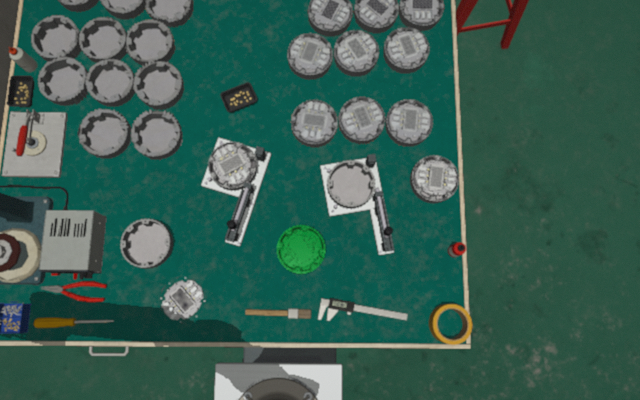

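View pics/side1.png

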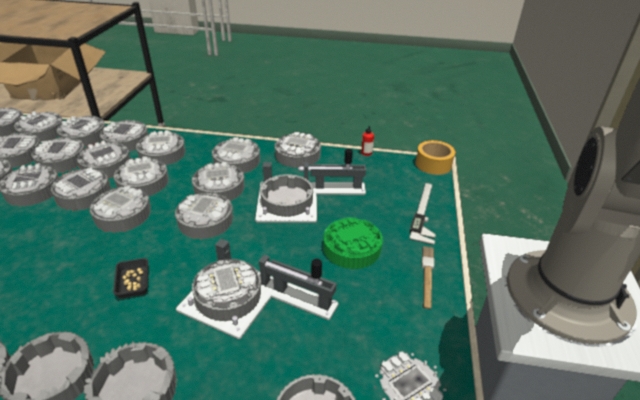

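```bash
cat >h.py <<'E'
import numpy as np,cv2
def world(m,z,u,v):
    R,_=cv2.Rodrigues(np.array(m["rvec"],float)); K=np.array(m["K"]);t=np.array(m["tvec"],float).ravel()
    u=np.asarray(u,float);v=np.asarray(v,float)
    P=np.stack([(u-K[0,2])/K[0,0]*z,(v-K[1,2])/K[1,1]*z,z],-1)
    return (P-t)@R
E
python3 - <<'E'
import pickle,cv2,numpy as np
from h import *
d=pickle.load(open("d.pkl","rb"))
V,U=np.mgrid[0:400,0:640]
for c,box in [("top",(190,125,290,260)),("side",(170,230,350,340))]:
    p,z,m=d[c]; W=world(m,z,U,V)
    x0,y0,x1,y1=box
    s=W[y0:y1,x0:x1].reshape(-1,3); zz=z[y0:y1,x0:x1].ravel(); col=p[y0:y1,x0:x1].reshape(-1,3).max(1)
    print(c,"cam",world(m,0.0,0,0))
    k=(s[:,2]>90)&(s[:,2]<130)&(zz>0)
    uv=np.stack([U[y0:y1,x0:x1].ravel(),V[y0:y1,x0:x1].ravel()],-1)
    print("high",np.c_[uv,s,col][k].round(0)[:60])
    cv2.imwrite(f"pics/{c}z.png",cv2.resize(p[y0:y1,x0:x1,::-1],None,fx=4,fy=4,interpolation=cv2.INTER_CUBIC))
E
```

```text
top cam [ 288.20412904  -80.65274946 1371.25162612]
high [[229. 220. 496. 122. 113.  65.]
 [230. 220. 495. 119. 120.  47.]
 [231. 220. 496. 117. 115.  46.]
 [227. 221. 493. 126. 117.  70.]
 [228. 221. 493. 124. 116.  46.]
 [229. 221. 494. 122. 114.  37.]
 [230. 221. 493. 119. 118.  36.]
 [231. 221. 494. 117. 116.  36.]
 [232. 221. 493. 114. 117.  34.]
 [227. 222. 490. 126. 120.  53.]
 [228. 222. 490. 123. 119.  38.]
 [229. 222. 490. 121. 121.  35.]
 [230. 222. 491. 119. 116.  38.]
 [231. 222. 491. 117. 114.  38.]
 [232. 222. 491. 114. 117.  38.]
 [233. 222. 490. 111. 120.  34.]
 [226. 223. 489. 130. 111.  72.]
 [227. 223. 488. 126. 118.  40.]
 [228. 223. 488. 123. 120.  40.]
 [229. 223. 488. 121. 117.  38.]
 [230. 223. 488. 119. 119.  42.]
 [231. 223. 488. 116. 117.  42.]
 [232. 223. 489. 114. 117.  42.]
 [233. 223. 489. 112. 116.  34.]
 [234. 223. 489. 110. 114.  33.]
 [226. 224. 485. 128. 122.  76.]
 [227. 224. 487. 127. 112.  45.]
 [228. 224. 485. 123. 120.  36.]
 [229. 224. 486. 121. 117.  43.]
 [230. 224. 486. 119. 118.  43.]
 [231. 224. 486. 117. 116.  47.]
 [232. 224. 486. 114
[... 2273 characters left out ...]
  33.]
 [314. 263. 491. 123. 118.  35.]
 [315. 263. 490. 121. 116.  35.]
 [316. 263. 488. 121. 117.  35.]
 [317. 263. 486. 120. 116.  35.]
 [318. 263. 484. 120. 117.  35.]
 [319. 263. 482. 121. 118.  34.]
 [320. 263. 481. 119. 116.  33.]
 [321. 263. 479. 119. 116.  45.]
 [311. 264. 496. 125. 116.  60.]
 [312. 264. 494. 125. 117.  31.]
 [313. 264. 492. 124. 116.  30.]
 [314. 264. 491. 125. 118.  33.]
 [315. 264. 489. 123. 115.  36.]
 [316. 264. 487. 122. 115.  36.]
 [317. 264. 485. 125. 118.  37.]
 [318. 264. 484. 123. 117.  37.]
 [319. 264. 482. 124. 118.  34.]
 [320. 264. 480. 123. 117.  32.]
 [321. 264. 479. 120. 115.  43.]
 [311. 265. 496. 124. 113.  56.]
 [312. 265. 494. 124. 114.  30.]]
```

```bash
python3 - <<'E'
import pickle,cv2,numpy as np
from h import *
d=pickle.load(open("d.pkl","rb"))
V,U=np.mgrid[0:400,0:640]
for c,box in [("top",(190,125,290,260)),("side",(170,230,350,340))]:
    p,z,m=d[c]; W=world(m,z,U,V).reshape(-1,3); zz=z.ravel()
    kn=W[(zz>0)&(W[:,2]>108)&(W[:,2]<125)&(abs(W[:,0]-487)<25)&(abs(W[:,1]-119)<25)]
    kc=(kn[:,:2].max(0)+kn[:,:2].min(0))/2; print(c,"knob",kn.mean(0),kc,np.ptp(kn,axis=0))
    st=W[(zz>0)&(W[:,2]>45)&(W[:,2]<66)&(np.hypot(W[:,0]-660,W[:,1]-115)<110)]
    # height map
    k=(zz>0)&(W[:,0]>430)&(W[:,0]<760)&(W[:,1]>0)&(W[:,1]<240)&(W[:,2]>3)
    s=W[k]; ro=p.reshape(-1,3)[k]
    im=np.zeros((330,240,3),np.uint8)
    hm=np.zeros((330,240),np.uint8)
    o=np.argsort(s[:,2]); s=s[o]
    for a in s: cv2.circle(hm,(int(240-a[1]),int(760-a[0])),2,int(min(255,a[2]*2)),-1)
    cv2.imwrite(f"pics/{c}h.png",cv2.resize(cv2.applyColorMap(hm,cv2.COLORMAP_JET),None,fx=1.7,fy=1.7))
a=cv2.imread("pics/topz.png");b=cv2.imread("pics/toph.png")
h=np.zeros((562,820,3),np.uint8);h[:540,:400]=a;h[:561,405:405+408]=b
cv2.imwrite("pics/comb.png",cv2.resize(h,(790,541)))
E
```

```text
top knob [486.24698881 118.98366999 116.7547677 ] [486.76108456 119.6816948 ] [19.32777016 19.91210484 14.82226923]
side knob [487.72980453 121.81083072 115.16402983] [487.94330741 119.1080011 ] [18.72164111 20.74763144 10.99581287]
```

View pics/comb.png

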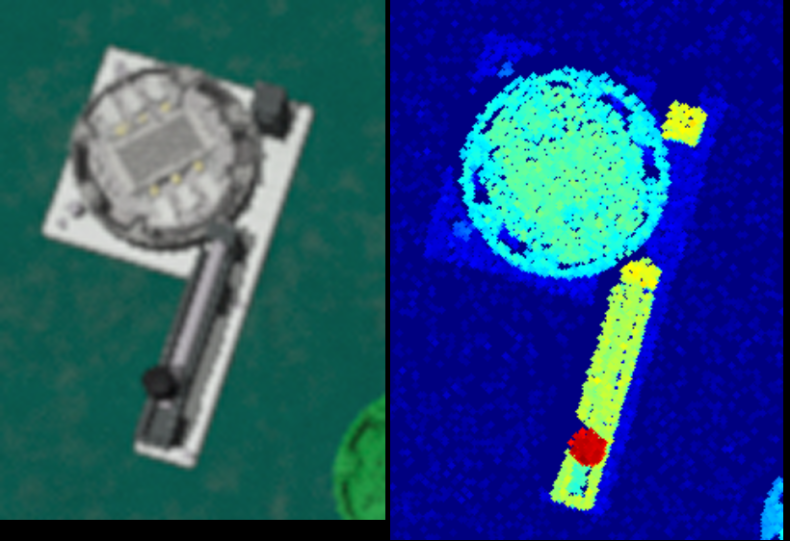

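View pics/sidez.png

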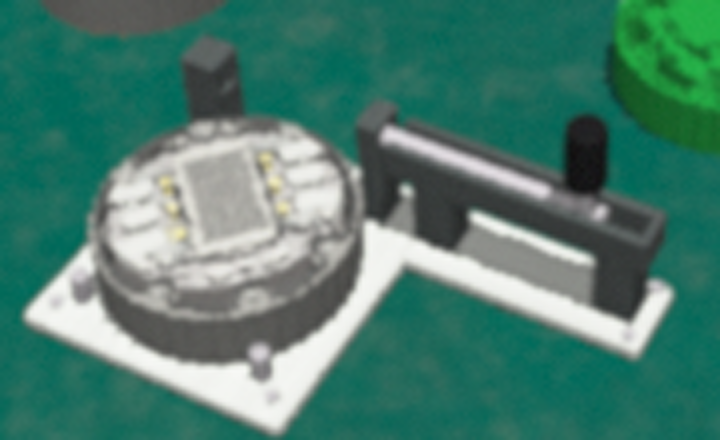

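View pics/sideh.png

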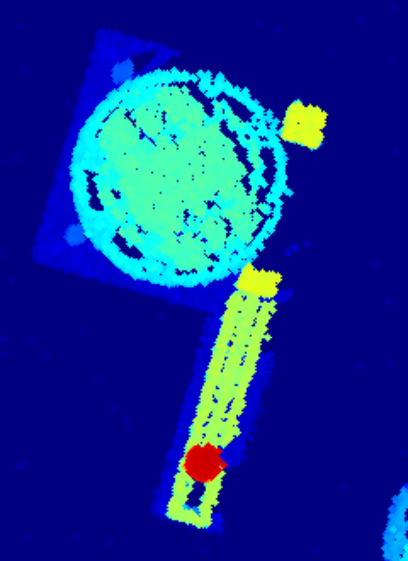

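```bash
python3 - <<'E'
import pickle,cv2,numpy as np
from h import *
from scipy.spatial.transform import Rotation as Ro
d=pickle.load(open("d.pkl","rb"))
V,U=np.mgrid[0:400,0:640]
for c in ["top","side"]:
    p,z,m=d[c]; W=world(m,z,U,V).reshape(-1,3); W=W[z.ravel()>0]
    k=np.array([487.3,119.4])
    s=W[(W[:,2]>60)&(W[:,2]<84)&(W[:,0]>440)&(W[:,0]<760)&(W[:,1]>20)&(W[:,1]<180)]
    kp=s[(s[:,0]>660)]; print(c,"keeper",kp.mean(0),len(kp),(kp.max(0)+kp.min(0))/2)
    rl=s[(s[:,0]<610)]; rl=rl[(np.hypot(*(rl[:,:2]-k).T)>20)]
    ct=cv2.minAreaRect(rl[:,:2].astype(np.float32)); print("rail rect",ct)
    w=cv2.fitLine(rl[:,:2].astype(np.float32),cv2.DIST_HUBER,0,.01,.01).ravel(); print(w, np.degrees(np.arctan2(w[1],w[0])))
    e=kp[:,:2].mean(0)-k; print("knob-keeper ang",np.degrees(np.arctan2(e[1],e[0])))
    for y0 in range(0,700,50):
        q=W[(W[:,1]>=y0)&(W[:,1]<y0+50)&(W[:,0]>50)&(W[:,0]<800)]
        j=q[:,2].argmax(); 
        print(y0,q[j].round(),end=';')
    print()
from bench import r
q=r.sense()["tool_rot"]; R=Ro.from_quat(q).as_matrix(); print(R.round(3)); print(r.camera_model("wrist"))
E
```

```text
top keeper [681.3383132   82.70349466  69.77656454] 105 [680.356609   111.50359099  72.02237337]
rail rect ((528.2018432617188, 117.38240814208984), (55.760799407958984, 155.44532775878906), 79.22742462158203)
[ 9.5844275e-01 -2.8528494e-01  5.4446973e+02  1.0169265e+02] -16.57588
knob-keeper ang -10.709289882604551
0 [690.  49.  76.];50 [684.  56.  84.];100 [480. 122. 124.];150 [662. 168.  63.];200 [323. 208.  19.];250 [761. 284.  47.];300 [683. 344.  48.];350 [718. 394.  47.];400 [763. 425.  43.];450 [460. 482.  98.];500 [481. 544.  99.];550 [370. 562.  98.];600 [417. 648.  98.];650 [538. 653. 157.];
side keeper [685.98469043  63.11079712  71.69551042] 133 [686.42950477  60.60128843  68.59238842]
rail rect ((527.2244873046875, 106.81351470947266), (26.789932250976562, 153.47799682617188), 73.72847747802734)
[ 9.5952237e-01 -2.8163239e-01  5.4310809e+02  1.0530150e+02] -16.357655
knob-keeper ang -15.81791453897528
0 [ 75.  48. 456.];50 [ 77.  53. 463.];100 [ 82. 101. 435.];150 [680. 168.  59.];200 [621. 200.  23.];250 [767. 292.  42.];300 [693. 318.  42.];350 [691. 362.  42.];Traceback (most recent call last):
  File "<stdin>", line 17, in <module>
ValueError: attempt to get argmax of an empty sequence
```

Request:
play_rows(
  motion=[-0.033,0.034,0,0,0,-0.033,0.034,0,0,0,-0.033,0.034,0,0,0,-0.033,0.034,0,0,0,-0.033,0.034,0,0,0,-0.033,0.034,0,0,0,-0.033,0.034,0,0,0,-0.033,0.034,0,0,0,-0.033,0.034,0,0,0,-0.033,0.034,0,0,0,-0.033,0.034,0,0,0,-0.033,0.034,0,0,0],
  squeeze=15,
)

```text
time_s: 1.8
tool_pos: [474.1, 151.9, 222.4]
tool_rot: [0.792, 0.611, 0.002, -0.001]
contact_force: [0.8, 0.4, -0.8]
finger_gap: 0.497
```

```bash
cat >go.py <<'E'
import sys,numpy as np
from bench import r
from scipy.spatial.transform import Rotation as Ro
s=r.sense();R=Ro.from_quat(s["tool_rot"]).as_matrix();p=s["tool_pos"]
print(s["time_s"],p.round(1),"gap",s["finger_gap"],"F",s["contact_force"].round(1))
print("yaw",np.degrees(np.arctan2(R[1,0],R[0,0])),"tilt",R[:,2].round(4),"j",s["joints"].round(2))
t=np.array([float(a) for a in sys.argv[1:4]]); print("tool delta",(R.T@(t-p)).round(1))
E
python3 go.py 487.3 119.4 150
```

```text
1.8 [474.1 151.9 222.4] gap 0.4971252721090803 F [ 0.8  0.4 -0.8]
yaw 75.31348496884317 tilt [ 0.002   0.0045 -1.    ] j [-0.7   0.18  0.3   1.99 -0.07  0.98  0.95]
tool delta [-28.4  20.9  72.3]
```

Request:
play_rows(
  motion=[-0.014,0.01,0.036,1.7,0,-0.014,0.01,0.036,0,0,0,0,0,0,0],
)

```text
time_s: 2.17
tool_pos: [489.1, 115.1, 150.1]
tool_rot: [0.803, 0.596, 0.004, -0.0]
contact_force: [0.2, -0.8, 0.2]
finger_gap: 0.501
```

```bash
python3 go.py 487.3 119.4 90; python3 - <<'E'
from bench import r
import cv2,numpy as np
from h import *
from scipy.spatial.transform import Rotation as Ro
s=r.sense();p,z=r.read_camera("wrist");m=r.camera_model("wrist");M=np.array(m["mount"]);K=np.array(m["K"])
cv2.imwrite("pics/w1.png",p[...,::-1])
V,U=np.mgrid[0:400,0:640]
P=np.stack([(U-K[0,2])/K[0,0]*z,(V-K[1,2])/K[1,1]*z,z],-1).reshape(-1,3)
T=P@M[:3,:3].T+M[:3,3]
W=T@Ro.from_quat(s["tool_rot"]).as_matrix().T+s["tool_pos"]
k=(z.ravel()>0)&(W[:,2]>108)&(W[:,2]<124)&(np.hypot(W[:,0]-487,W[:,1]-119)<25)
w=W[k]
if len(w): print(len(w),w.mean(0),(w.max(0)+w.min(0))/2,np.ptp(w,axis=0))
E
```

```text
2.175 [489.1 115.1 150.1] gap 0.5008616032805401 F [ 0.2 -0.8  0.2]
yaw 73.12346794280539 tilt [ 0.0058  0.005  -1.    ] j [-0.62  0.29  0.31  2.06 -0.12  0.81  1.05]
tool delta [ 3.2 -3.2 60.1]
691 [485.07123854 119.42795185 117.30485198] [486.53949031 119.07122498 114.23351483] [19.90721754 19.3474556  12.30911814]
```

View pics/w1.png

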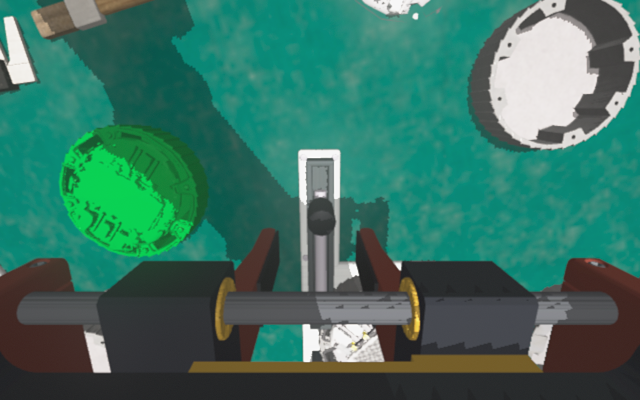

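The wrist view shows the knob at about (320, 215), centred between the fingers. The rail runs straight up the image, so the yaw is right. I'll descend and pinch the knob.

Request:
play_rows(
  motion=[0.002,-0.002,0.03,0,0,0.001,-0.001,0.03,0,0,0,0,0,0,-1,0,0,0,0,-1,0,0,0,0,-1],
  squeeze=15,
)

```text
time_s: 2.85
tool_pos: [487.9, 118.7, 96.0]
tool_rot: [0.802, 0.597, 0.004, 0.001]
contact_force: [1.3, -1.8, -18.1]
finger_gap: 0.224
```

```bash
python3 go.py 487.3 119.4 90
```

```text
2.85 [487.9 118.7  96. ] gap 0.22392605627147685 F [  1.3  -1.8 -18.1]
yaw 73.29262568174519 tilt [ 0.0076  0.0024 -1.    ] j [-0.6   0.37  0.29  2.1  -0.16  0.69  1.08]
tool delta [ 0.5 -0.8  6. ]
```

Request:
play_rows(
  motion=[0,0.01,0,0,-1,0,0.015,0,0,-1,0,0.015,0,0,-1,0,0.015,0,0,-1],
)

```text
time_s: 3.35
tool_pos: [538.7, 103.7, 96.0]
tool_rot: [0.801, 0.598, 0.0, -0.001]
contact_force: [-2.6, -0.0, -12.8]
finger_gap: 0.219
```

```bash
python3 go.py 577 93 96
```

```text
3.35 [538.7 103.7  96. ] gap 0.21948944452874358 F [ -2.6  -0.  -12.8]
yaw 73.49334440092258 tilt [-5.0e-04  2.2e-03 -1.0e+00] j [-0.53  0.44  0.29  1.99 -0.18  0.74  1.15]
tool delta [ 0.6 39.7  0. ]
```

Request:
play_rows(
  motion=[0,0.012,0,0,-1,0,0.01,0,0,-1,0,0.006,0,0,-1,0,0.004,0,0,-1],
)

```text
time_s: 3.85
tool_pos: [573.2, 93.5, 96.1]
tool_rot: [0.802, 0.598, 0.001, -0.001]
contact_force: [-1.7, -0.1, -11.1]
finger_gap: 0.225
```

```bash
python3 go.py 577 93 96
```

```text
3.85 [573.2  93.5  96.1] gap 0.22477082058698372 F [ -1.7  -0.1 -11.1]
yaw 73.4409397754774 tilt [ 5.0e-04  2.1e-03 -1.0e+00] j [-0.49  0.49  0.29  1.91 -0.19  0.77  1.19]
tool delta [0.6 3.8 0.1]
```

Request:
play_rows(
  motion=[0,0.004,0,0,-1,0,0.004,0,0,-1],
)

```text
time_s: 4.1
tool_pos: [578.6, 92.0, 95.9]
tool_rot: [0.801, 0.598, -0.001, -0.003]
contact_force: [-16.2, 2.3, 1.7]
finger_gap: 0.222
```

Request:
play_rows(
  motion=[0,0.004,0,0,-1,0,0.004,0,0,-1],
)

```text
time_s: 4.35
tool_pos: [579.5, 91.7, 95.9]
tool_rot: [0.801, 0.599, -0.006, -0.008]
contact_force: [-13.1, 3.4, 0.4]
finger_gap: 0.225
```

The stop was reached, with the force rising to 16 N after about 95 mm of travel. I'll release, lift and back away.

Request:
play_rows(
  motion=[0,0,0,0,0,0,0,0,0,0,0,0,0,0,0,0,0,-0.03,0,0,0,0,-0.04,0,0,0,0,-0.05,0,0,0,-0.02,-0.05,0,0,0.05,-0.02,-0.01,0,0,0.06,0,0,0,0,0.06,0,0,0,0,0.06,0,0,0,0,0.06,0,0,0,0,0,0,0,0,0],
)

```text
time_s: 5.98
tool_pos: [640.9, 388.1, 299.8]
tool_rot: [0.803, 0.596, 0.012, -0.002]
contact_force: [0.1, -0.3, 0.2]
finger_gap: 0.497
```

```bash
python3 go.py 577 93 96; python3 - <<'E'
from bench import r
import cv2,numpy as np
from h import *
V,U=np.mgrid[0:400,0:640]
ims=[]
for c,(x0,y0,x1,y1) in [("top",(190,125,400,260)),("side",(170,140,380,340))]:
    p,z=r.read_camera(c); W=world(r.camera_model(c),z,U,V).reshape(-1,3);W=W[z.ravel()>0]
    k=W[(W[:,2]>100)&(W[:,2]<125)&(abs(W[:,0]-580)<30)&(abs(W[:,1]-92)<25)]
    if len(k): c2=(k[:,:2].max(0)+k[:,:2].min(0))/2; print(c,k.mean(0),c2,np.hypot(*(c2-[487.3,119.4])))
    k=W[(W[:,2]>100)&(W[:,2]<125)&(W[:,0]>400)&(W[:,0]<600)&(W[:,1]<-150)&(W[:,1]>-350)]
    if len(k): print("other",k.mean(0))
    cv2.imwrite(f"pics/{c}2.png",cv2.resize(p[y0:y1,x0:x1,::-1],None,fx=3,fy=3,interpolation=cv2.INTER_CUBIC)[:600])
E
```

```text
5.975 [640.9 388.1 299.8] gap 0.4974654615825568 F [ 0.1 -0.3  0.2]
yaw 73.21845666887691 tilt [ 0.0161  0.0174 -0.9997] j [-0.79  0.55  0.27  1.29 -0.15  1.3   0.76]
tool delta [-305.3   22.   197.6]
top [574.03277193  92.49233498 116.02981016] [574.60319904  92.04171221] 91.4894773958809
other [ 473.45038782 -265.03857886  116.09688138]
side [576.51681187  96.96948099 112.19605491] [577.53624124  93.80755423] 93.7952691447283
other [ 476.55263021 -262.38252612  111.05349384]
```

View pics/top2.png

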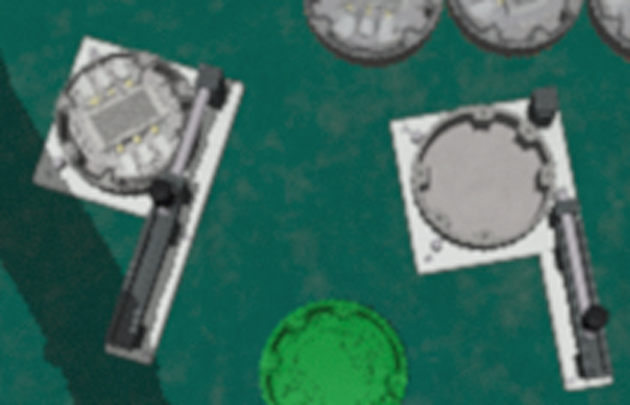

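View pics/side2.png

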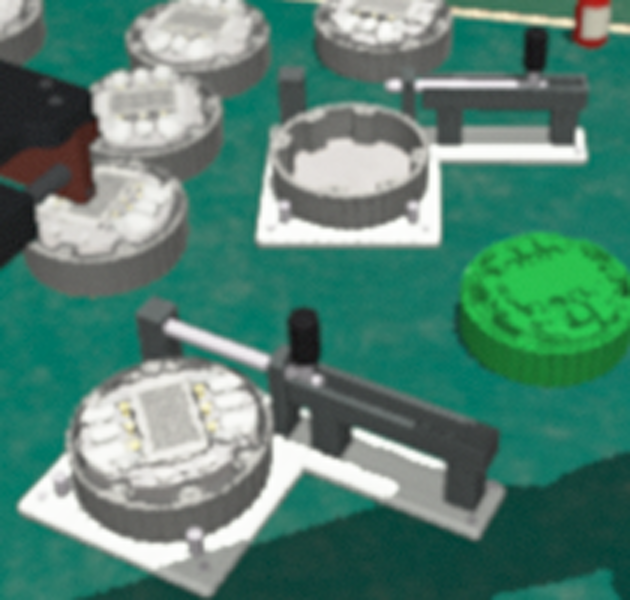

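Both views show the rod reaching the keeper, with the stud in place and the other bolt drawn back. Tool travel (95 mm) and knob travel (about 92 to 94 mm) differ a little, so I'll push gently on the knob from behind to confirm it is on its stop.

```bash
python3 go.py 541 103 180
```

```text
6.075 [642.3 381.9 301.2] gap 0.49809016570300324 F [ 0.9 -0.5  0.9]
yaw 72.84863883288976 tilt [ 0.0177  0.0148 -0.9997] j [-0.78  0.55  0.27  1.29 -0.15  1.3   0.76]
tool delta [-298.7  -16.   115.2]
```

Request:
play_rows(
  motion=[-0.05,-0.003,0.005,0,-1,-0.05,-0.003,0.005,0,-1,-0.05,-0.003,0.01,0,-1,-0.05,-0.003,0.01,0,-1,-0.05,-0.002,0.02,0,-1,-0.035,-0.002,0.02,0,-1,0,0,0.02,0,-1,0,0,0,0,-1],
)

```text
time_s: 7.08
tool_pos: [540.9, 89.7, 208.8]
tool_rot: [0.812, 0.584, 0.017, 0.002]
contact_force: [0.4, -1.0, -0.6]
finger_gap: 0.006
```

```bash
python3 go.py 541 103 92
```

```text
7.075 [540.9  89.7 208.8] gap 0.005746677516683166 F [ 0.4 -1.  -0.6]
yaw 71.4560266175018 tilt [ 0.0309  0.0166 -0.9994] j [-0.55  0.27  0.33  1.92 -0.12  0.94  1.09]
tool delta [  9.7  -6.9 116.9]
```

Request:
play_rows(
  motion=[0.009,-0.006,0.02,-1.9,-1,0,0,0.025,0,-1,0,0,0,0,-1],
)

```text
time_s: 7.45
tool_pos: [541.5, 99.0, 167.5]
tool_rot: [0.803, 0.596, 0.021, 0.004]
contact_force: [-0.3, -0.2, -1.0]
finger_gap: 0.007
```

```bash
python3 go.py 541 103 92
```

```text
7.45 [541.5  99.  167.5] gap 0.006765647326653409 F [-0.3 -0.2 -1. ]
yaw 73.19563484399379 tilt [ 0.0376  0.0185 -0.9991] j [-0.54  0.32  0.31  1.96 -0.14  0.84  1.12]
tool delta [ 1.5 -4.  75.5]
```

Request:
play_rows(
  motion=[0.001,-0.004,0.025,0,-1,0.001,-0.001,0.025,0,-1,0,0,0.018,0,-1,0,0,0,0,-1],
)

```text
time_s: 7.95
tool_pos: [544.8, 103.9, 104.6]
tool_rot: [0.803, 0.595, 0.026, 0.005]
contact_force: [-0.1, 0.0, 0.7]
finger_gap: 0.009
```

```bash
python3 go.py 577 93 92
```

```text
7.95 [544.8 103.9 104.6] gap 0.009376332664754084 F [-0.1  0.   0.7]
yaw 73.11610084813702 tilt [ 0.0476  0.0217 -0.9986] j [-0.52  0.41  0.28  2.01 -0.19  0.7   1.15]
tool delta [-1.5 33.5 13.9]
```

Request:
play_rows(
  motion=[0,0,0.01,0,-1,0,0.006,0,0,-1,0,0.004,0,0,-1,0,0.003,0,0,-1],
)

```text
time_s: 8.45
tool_pos: [558.0, 100.9, 96.6]
tool_rot: [0.803, 0.595, 0.026, 0.004]
contact_force: [-10.9, 2.7, 6.9]
finger_gap: 0.004
```

Request:
play_rows(
  motion=[0,0.003,0,0,-1,0,0.003,0,0,-1],
)

```text
time_s: 8.7
tool_pos: [557.8, 100.9, 96.3]
tool_rot: [0.803, 0.596, 0.021, -0.0]
contact_force: [-9.1, 2.2, 9.1]
finger_gap: 0.008
```

Request:
play_rows(
  motion=[0,0.003,0,0,-1,0,0.003,0,0,-1],
)

```text
time_s: 8.95
tool_pos: [557.7, 100.9, 96.3]
tool_rot: [0.802, 0.597, 0.016, -0.005]
contact_force: [-9.2, 2.0, 7.7]
finger_gap: 0.004
```

At 10 N, five times the bolt's friction, the knob does not move, so it is on its stop. Now I'll back off.

Request:
play_rows(
  motion=[0,-0.015,0,0,-1,0,-0.01,-0.02,0,-1,0,0,-0.05,0,-1,0,0,-0.05,0,-1,0.05,0,-0.03,0,-1,0.06,0,0,0,-1,0.06,0,0,0,-1,0.06,0,0,0,-1,0,0,0,0,-1,0,0,0,0,-1],
)

```text
time_s: 10.2
tool_pos: [596.1, 329.7, 260.1]
tool_rot: [0.803, 0.595, 0.02, -0.004]
contact_force: [0.1, -1.1, -0.3]
finger_gap: 0.003
```

```bash
python3 go.py 577 93 96; python3 - <<'E'
from bench import r
import cv2,numpy as np
from h import *
V,U=np.mgrid[0:400,0:640]
for c,(x0,y0,x1,y1) in [("top",(190,125,400,260)),("side",(170,140,380,340))]:
    p,z=r.read_camera(c); W=world(r.camera_model(c),z,U,V).reshape(-1,3);W=W[z.ravel()>0]
    k=W[(W[:,2]>100)&(W[:,2]<125)&(abs(W[:,0]-580)<30)&(abs(W[:,1]-92)<25)]
    if len(k): c2=(k[:,:2].max(0)+k[:,:2].min(0))/2; print(c,c2,np.hypot(*(c2-[487.3,119.4])))
    cv2.imwrite(f"pics/{c}3.png",cv2.resize(p[y0:y1,x0:x1,::-1],None,fx=3,fy=3,interpolation=cv2.INTER_CUBIC)[:600])
E
```

```text
10.2 [596.1 329.7 260.1] gap 0.0034601409462514153 F [ 0.1 -1.1 -0.3]
yaw 73.06932023624357 tilt [ 0.0264  0.0299 -0.9992] j [-0.77  0.44  0.26  1.54 -0.13  1.13  0.79]
tool delta [-237.8   48.1  156.4]
top [574.61129902  92.27034611] 91.42910399128364
side [577.52981439  94.05714479] 93.72128741396367
```

View pics/side3.png

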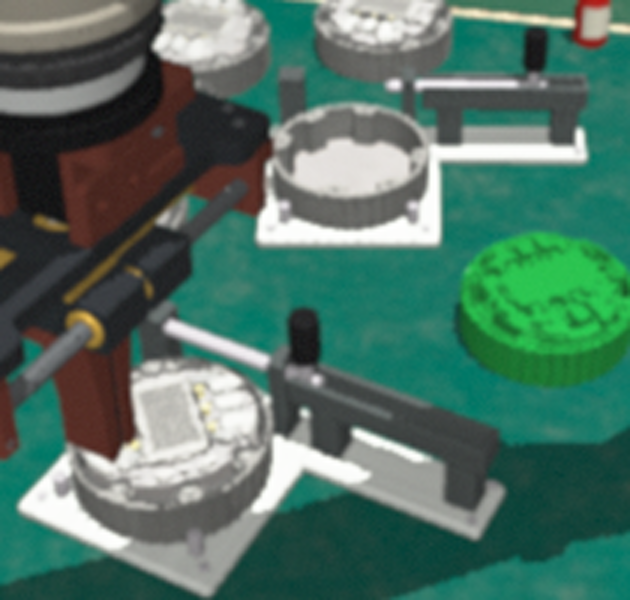

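The side view shows the bolt home with its knob at (303, 335) in the crop, unchanged by the push. The stud lies in its nest, the other knob at (536, 50) is still drawn back, and the gripper is clear overhead.

```bash
python3 -c "
from bench import r
print(r.sign_off())"
```

```text
the job is handed in; nothing more can be done
None
```

The finished stud is locked in and the job is handed in, at about 10 s of the 29 s allowed. I pinched the knob of its nest (the left one seen from above), slid the bolt to its stop, let go and moved the arm clear.

- **Bolt home:** the bolt stopped with about 16 N at the end of the slide. A second push from behind with closed fingers, at about 10 N against 2 N of friction, did not move it. In both camera views the rod spans the rim and enters the keeper.
- **Travel figures:** these disagree by a few mm. The tool moved about 95 mm, while the cameras put the knob's movement at 91 mm (top) and 94 mm (side). I put this down to calibration error and a little slip in the pinch. The bolt could start up to 20 mm forward, so any of these figures fits it being at its stop.
- **Stud and other nest:** the stud still lies in its nest and the other bolt is still drawn back. In the last side view the gripper hung over part of the stud, about 190 mm above it; both were fully visible in the views before the second push.

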